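Unscrew the left-hand nut of the twin knife sharpener

TASK

Unscrew the brass nut with the engraved mark (black cross on top, notched corners) from the knife sharpener so that its disc can be changed: the mark means a left-hand thread, so it loosens clockwise. Turn it a little at a time, only until a gentle lift finds it free, never pulling hard while the thread still holds or wrenching it against the stop that follows, then set it gently down upright, mark up, in the blue tray. Leave the other nut tight and do not disturb the things around.

Things in the scene. Friction and masses are not known exactly. Their poses are not given: they have to be found in the camera images.
- marked_nut_center (a point): Centre (half-way up) of the brass hexagonal cap nut with the engraved mark: 44 mm across flats, 51 mm across corners, 34 mm tall plus a 2 mm disc on top with a black cross; black notches at its six corners; 150 g; hollow, open below. z axis up; flats face along its own x axis and every 60 degrees from it. A pull of 10 N is enough to feel whether the thread still holds.
- marked_spindle: Fixed spindle under the marked nut with a grey disc (96 mm across, 9 mm thick). Origin on the axis under the disc, 40 mm above the worktop; the nut's underside starts 15 to 19 mm above it. Its yaw tells nothing of the thread. A spring plate pushes the nut up, 5 N seated to 2.5 N at 9 mm up, where it ends. Over 60 N on the spindle (spring: up to 10) ruins the thread.
- plain_nut_center (a point): Centre of the other nut, same size and colour but with no mark and no notches; must stay as it is. It stands on the same kind of disc 136 mm from the marked one; which of the two sides is the marked one varies.
- plain_nut (a joint): turn of the plain nut, 0 at the start, positive anticlockwise; resists with 0.25 N m
- sharpener: Fixed housing of the twin-disc knife sharpener, white with a steel top, 112 x 270 x 40 mm, with a black knife guide (80 x 22 mm, 13 mm high) between the discs, origin at the centre of its underside on the worktop; its long side is its y axis; the discs sit on its top at y = +68 and -68 mm. Wall cupboards hang behind it: underside 0.51 m up, front 0.59 m ahead of the robot.
- tray: Fixed blue square parts tray, 130 x 130 mm outside, walls 4 mm thick and 20 mm high, inner floor 5 mm above the worktop, sides along its x and y axes. Origin at the centre of its underside.
- salt_shaker: salt shaker, 44 mm diameter, 90 mm tall, standing behind the gap between sharpener and tray, origin at its underside; bystander
- red_mug: white mug with small red leaves, 84 mm diameter, 121 mm with handle, 95 mm tall, behind the sharpener, origin at its underside; bystander
- fruit_tin: low tin with a fruit picture, 75 mm diameter, 58 mm tall, behind the tray, origin at its underside; bystander
- marked_nut: Same nut, origin at the centre of its underside. LEFT-HAND: clockwise from above (yaw decreasing) raises it 3.5 mm per rad with little drag; the other way jams. It lets go after 0.8 to 2.15 rad in all (differs each time, not visible) and 0.4 to 0.5 rad later meets a hard stop: feel for it. Then 25 mm of straight lift clears the stub. While the thread holds, a lift is stopped within 2 mm.
Mind the look-alikes: they are no part of the job. Leave any turquoise look-alike of the marked_nut alone.

How it is judged (in metres and radians):
On the way:
1. the marked nut is off its spindle, its centre at least 65 mm above the spindle's origin (it starts at 32 to 36 mm) (z of marked_nut_center in the frame of marked_spindle above 0.065 m), for 0.1 s.
At the end, for the whole second after the job is handed in: The marked nut stands at rest inside the tray on its floor, mark up, within 0.15 rad of upright (its centre within 52 mm of the tray's centre along each side, 17 to 28 mm above the worktop); the plain nut has turned less than 0.15 rad (x of marked_nut_center in the frame of tray between -0.052 and 0.052 m and y of marked_nut_center in the frame of tray between -0.052 and 0.052 m and height (world z) of marked_nut_center between 0.017 and 0.028 m and angle between marked_nut_center's own z axis and vertical below 0.15 rad and linear speed of marked_nut below 0.02 m/s and value of joint plain_nut between -0.15 and 0.15 rad); the robot touches nothing.
It fails at once if the thread is forced: more than 60 N between the marked nut and its spindle (contact force between marked_nut and marked_spindle above 60 N).
It fails at once if the nut is dropped (faster than 0.5 m/s, as after a 13 mm fall, with no finger on it) or pressed into the tray with more than 80 N (contact force between marked_nut and tray above 80 N or (linear speed of marked_nut above 0.5 m/s and contact force between the fingers and marked_nut below 0.05 N)).
It fails at once if the plain nut is turned by more than 0.15 rad (value of joint plain_nut above 0.15 rad or value of joint plain_nut below -0.15 rad).
It fails at once if the salt shaker, mug or tin is moved by more than 30 mm or tipped (distance of any of salt_shaker, red_mug, fruit_tin from where it was at the start of the episode above 0.03 m or angle between any of salt_shaker, red_mug, fruit_tin's own z axis and vertical above 0.3 rad).
It also fails if it takes over 64 s, if anything falls off the work surface, if the arm or the gripper's body presses on something with over 40 N, if the wrist force passes 120 N, or if a joint passes its speed limit or range.

ROBOT

A 7-joint arm with a two-finger parallel gripper is mounted at the origin on a cart in front of the work surface, level with it; the furniture and walls round the work are solid. World frame = base frame: x ahead of the robot, y to its left, z up, the work surface at z = 0. Lengths are in m, angles in degrees, forces in N, time in s.
With the tool pointing down it reaches from about 0.425 to 0.875 m from the base axis. Payload 4.7 kg.
Tool frame: the origin (TCP) lies between the finger pads; the fingertips stand env.finger_overhang ahead of it and the grasp point (between the pads) lies 5 mm behind it (env.finger_overhang is the distance from the TCP to the fingertips, in m); z points along the fingers, y is the line along which they close (so a half turn about z gives the same grasp; the last joint's range is limited). The gripper opens to 87 mm and grips with 3 to 60 N. Pads are 19 mm wide; open, the fingers measure 117 mm over their backs; the gripper's body (75 mm by 190 mm) begins 51 mm behind the grasp point.
Start: joints at [70.995, 18.392, -4.016, 83.108, 1.295, 78.541, -3.26], TCP at [0.22, -0.612, 0.202] pointing down, gripper open.
Joint ranges: [-163.93, 163.93], [-17.29, 119.83], [-79.2, 71.16], [3.27, 140.29], [-89.18, 269.18], [5.43, 117.66], [-154.24, 154.24]. Speed limits (degrees/s): [147.25, 147.25, 180, 180, 180, 180, 180].

INTERFACE

Orientations are given as [roll, pitch, yaw] about the fixed x, y, z axes, in that order (R = Rz(yaw) Ry(pitch) Rx(roll)).
In Python, from cell import telemetry, eyes, env, models gives the robot as it stands. The module is installed in compiled form; this text tells all that it offers.
- The arm moves only by the tool drive_tool, never from a script. Its arguments are lists of equal length, an entry for each row: "angular": the turn, a rotation vector about the tool's x, y, z in rad, a list of three; "delta_pos": the shift along the tool's x, y, z in cm, a list of three; "gripper": the finger opening in cm, from 0 to 8.7. A call has 1 to 20 rows; each row shifts and turns the commanded pose from where the row before left it, along the tool's axes as they then stand; what a row does not reach is not made up. A row lasts 1/10 s, in which the tool goes at most 50 mm and 8.59 degrees, less where a joint would pass 70% of its speed; a pose out of reach is approached as far as the arm can. A call with a gripper value outside its range is refused whole. The fingers move at their own pace and stop on an object; "squeeze" is the grip in N (left out, the last holds). Time passes only in rows, so rows that do not move let the fingers close. It gives the time, the measured TCP pose, the force, the opening and the grip force at its end, in the units of the state.
- telemetry.get_obs(): the state, without advancing time (a new reading comes with each control period).
- eyes.read_camera(name): name is "scene" or "side" or "wrist"; returns a dict with "pixels" (400x640x3 uint8, red, green, blue), "mtx" (3x3 intrinsics, pixels), "D" ([k1, k2, p1, p2, k3] as OpenCV has them; the pictures are not rectified), "origin" and "orientation" of the camera in the world. Camera axes: x right, y down, z forward; pixel columns grow to the right and rows downward; lengths in m; the calibration is good to about 2 mm. A picture is of the moment at which its call begins. There is no depth.
- env.sign_off(): hands the job in; it is judged then, once.
Trained networks look in a picture, given as the dict that the camera call returned (one of the last four; its "shot" number tells which), for a name from the list of things; names that differ only in an ending like _2 or _b are one class to them, and where a whole thing is asked for, a point or a joint stands for the part that bears it (a point fixed in the world has none). Each returns a list of dicts, best first, with "p" (0 to 1); they miss things now and then, are a little off and sometimes report something else, mostly with a low value. They report only what shows in the picture. A call takes as long as a camera call. They do not tell look-alikes from the thing itself.
- models.search_frame(picture, target): "centre" ([column, row] in pixels, amid what is visible of it).
- models.cut_out(picture, target): "pixels" (400x640 bool, what is visible of it) and "centre" ([column, row] in pixels, amid what is visible of it).
The state is a dict: "time_s": time; "qpos": joint angles; "joint_velocities": joint speeds; "effort": joint torques, N m; "tool_pos": TCP position; "tool_rot": TCP orientation; "force": force on the tool from outside, world axes, zero at the start; "wrist_torque": the same for the moment, N m; "grip_width": finger opening in m; "grasp_force": force on a finger pad.
Only numpy, scipy, OpenCV 4.12 (cv2) and the standard library are available. Lean on these libraries where they do the work, as an engineer would, in place of code of your own. Each camera call takes 0.05 s, during which the arm holds its last target. There are 200 camera calls.

## Working session

There is one attempt and no reset: what is moved stays moved. The work goes in short steps, Python scripts to look and compute and a tool call to move; the robot and the scene stay as the last step left them, time stands still between calls to the robot, and variables do not carry over. Pictures are saved under pics/ and viewed, at most 10 in all, crops included, and the job is handed in when it is done.

Besides the shell and the picture viewer there is one more tool, called after "Call:" by a JSON object that holds its "op" and its "data". drive_tool: Moves the arm, as the interface text tells. Its arguments: {"type":"object","properties":{"angular":{"type":"array","items":{"type":"array","items":{"type":"number"}}},"delta_pos":{"type":"array","items":{"type":"array","items":{"type":"number"}}},"gripper":{"type":"array","items":{"type":"number"}},"squeeze":{"type":"number"}},"required":["angular","delta_pos","gripper"]}

```bash
mkdir -p pics
cat > h.py <<'E'
import numpy as np, cv2
from scipy.spatial.transform import Rotation as R
from cell import telemetry, eyes, env, models
def rot(c):
    o=np.array(c["orientation"],float)
    if o.shape==(3,3): return o
    return R.from_euler('xyz',o,degrees=True).as_matrix() if o.size==3 else None
def at_z(c,px,z):
    u=cv2.undistortPoints(np.array([[px]],float),np.array(c["mtx"],float),np.array(c["D"],float))[0,0]
    d=rot(c)@np.array([u[0],u[1],1.]); o=np.array(c["origin"],float)
    return o+d*(z-o[2])/d[2]
def save(c,n): cv2.imwrite(f"pics/{n}.png",c["pixels"][:,:,::-1])
E
python3 - <<'E'
from h import *
o=telemetry.get_obs(); print({k:np.round(v,3) for k,v in o.items()}, env.finger_overhang)
Z={"marked_nut":.075,"plain_nut_center":.075,"tray":.01,"salt_shaker":.045,"red_mug":.05,"fruit_tin":.03,"sharpener":.04}
for n in("scene","side"):
    c=eyes.read_camera(n); save(c,n); print(n,c["origin"],c["orientation"])
    for t,z in Z.items():
        for d in models.search_frame(c,t)[:3]: print(t,round(d["p"],2),np.round(d["centre"]),np.round(at_z(c,d["centre"],z),3))
E
```

```text
{'time_s': np.float64(0.0), 'qpos': array([70.994, 18.441, -4.015, 83.175,  1.295, 78.54 , -3.26 ]), 'joint_velocities': array([ 0.035, -0.118,  0.036,  0.029, -0.073, -0.011, -0.035]), 'effort': array([-0.0000e+00, -4.9129e+01, -4.0400e-01, -3.1253e+01, -6.4000e-02,
        4.4000e-02,  0.0000e+00]), 'tool_pos': array([ 0.22 , -0.611,  0.201]), 'tool_rot': array([-1.7989e+02,  6.0000e-03,  1.9814e+01]), 'force': array([-0.22 ,  0.002, -0.361]), 'wrist_torque': array([0.055, 0.034, 0.031]), 'grasp_force': np.float64(0.0), 'grip_width': np.float64(0.087)} 0.014
scene [0.12799894 0.85745879 0.48970553] [-114.62319988    0.94897269 -152.14158865]
marked_nut 0.84 [364. 214.] [0.448 0.07  0.075]
marked_nut 0.84 [324. 299.] [0.382 0.396 0.075]
plain_nut_center 0.81 [336. 236.] [0.459 0.197 0.075]
tray 0.58 [380. 198.] [ 0.497 -0.174  0.01 ]
salt_shaker 0.82 [317. 205.] [0.604 0.021 0.045]
red_mug 0.9 [266. 218.] [0.677 0.151 0.05 ]
red_mug 0.24 [345. 256.] [0.425 0.223 0.05 ]
fruit_tin 0.74 [334. 181.] [ 0.66 -0.19  0.03]
sharpener 0.64 [345. 262.] [0.422 0.229 0.04 ]
sharpener 0.57 [333. 234.] [0.498 0.136 0.04 ]
sharpener 0.36 [368. 212.] [ 0.469 -0.009  0.04 ]
side [ 0.44667902 -0.81758832  0.4305282 ] [-111.27858727   -0.29795987   -7.72640008]
marked_nut 0.6 [265. 193.] [0.429 0.151 0.075]
marked_nut 0.59 [276. 207.] [0.455 0.045 0.075]
marked_nut 0.41 [280. 191.] [0.468 0.159 0.075]
plain_nut_center 0.56 [280. 191.] [0.469 0.16  0.075]
tray 0.6 [306. 280.] [ 0.508 -0.189  0.01 ]
salt_shaker 0.9 [340. 223.] [ 0.61  -0.002  0.045]
red_mug 0.89 [356. 199.] [0.684 0.141 0.05 ]
fruit_tin 0.97 [383. 265.] [ 0.666 -0.186  0.03 ]
sharpener 0.72 [277. 230.] [ 0.454 -0.013  0.04 ]
```

View pics/scene.png

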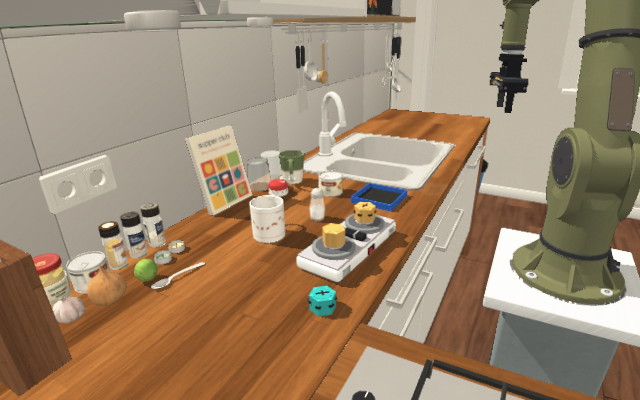

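View pics/side.png

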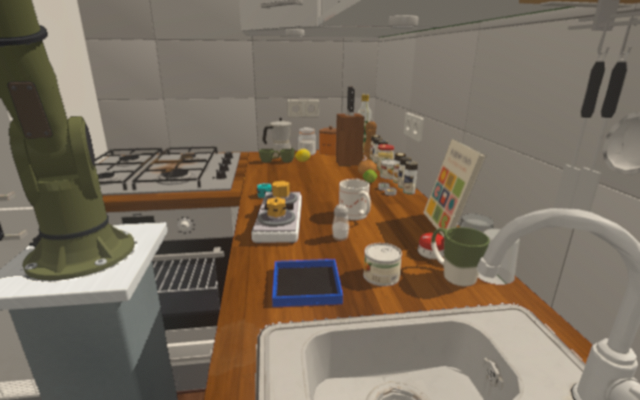

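The scene view shows the marked nut at (364,214), on the disc nearer the tray. The plain nut is at (333,236), the turquoise look-alike at (323,300) and the tray at (380,197). The side view agrees, with the marked nut at (276,207), so it's near (0.45, 0.055).

Call:
{"op": "drive_tool", "data": {"angular": [[0,0,0],[0,0,0],[0,0,0],[0,0,0],[0,0,0],[0,0,0],[0,0,0],[0,0,0],[0,0,0],[0,0,0],[0,0,0],[0,0,0],[0,0,0],[0,0,0],[0,0,0],[0,0,0],[0,0,0],[0,0,0],[0,0,0],[0,0,0]], "delta_pos": [[3.8,-2.1,-0.6],[3.8,-2.1,-0.6],[3.8,-2.1,-0.6],[3.8,-2.1,-0.6],[3.8,-2.1,-0.6],[3.8,-2.1,-0.6],[3.8,-2.1,-0.6],[3.8,-2.1,-0.6],[1.36,-3.76,0],[1.36,-3.76,0],[1.36,-3.76,0],[1.36,-3.76,0],[1.36,-3.76,0],[1.36,-3.76,0],[1.36,-3.76,0],[1.36,-3.76,0],[1.36,-3.76,0],[1.36,-3.76,0],[0,0,0],[0,0,0]], "gripper": [8.7,8.7,8.7,8.7,8.7,8.7,8.7,8.7,8.7,8.7,8.7,8.7,8.7,8.7,8.7,8.7,8.7,8.7,8.7,8.7]}}

```text
time_s: 2.8
tool_pos: [0.4498, 0.05, 0.2505]
tool_rot: [179.9, -0.0, 19.9]
force: [-0.8, -0.9, 0.3]
grip_width: 0.0868
grasp_force: 0.0
```

Run:
```python
from h import *
o=telemetry.get_obs(); print(o["qpos"],o["tool_pos"],o["tool_rot"])
c=eyes.read_camera("wrist"); save(c,"w1"); print(c["origin"],c["orientation"])
for t,z in {"marked_nut":.093,"plain_nut_center":.08,"tray":.01,"sharpener":.04}.items():
  for d in models.search_frame(c,t)[:3]: print(t,round(d["p"],2),np.round(d["centre"]),np.round(at_z(c,d["centre"],z),3))
```

```text
[ 32.45949823  -7.10590706 -38.22535452 104.02894123  -4.37143497
  81.5601176  -74.96104343] [0.44981351 0.04996261 0.25047869] [ 1.79929163e+02 -1.11064570e-02  1.99496129e+01]
[0.51449889 0.0747143  0.43286896] [ 1.65391536e+02  4.15959803e-03 -6.99813160e+01]
marked_nut 0.69 [315. 178.] [0.455 0.058 0.093]
marked_nut 0.61 [127. 125.] [0.439 0.289 0.093]
plain_nut_center 0.95 [218. 126.] [0.473 0.19  0.08 ]
tray 0.55 [474. 189.] [ 0.509 -0.183  0.01 ]
tray 0.34 [316. 179.] [0.439 0.052 0.01 ]
sharpener 0.7 [274. 145.] [0.469 0.124 0.04 ]
sharpener 0.31 [476. 191.] [ 0.507 -0.169  0.04 ]
```

View pics/w1.png

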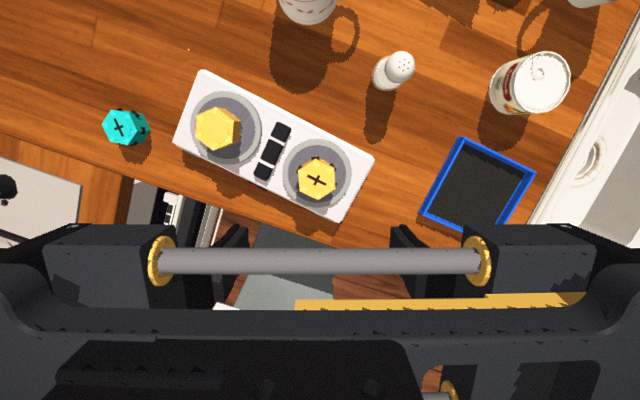

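The wrist view shows the marked nut with its cross at (316,179) on the disc nearer the tray. The plain nut is at (217,128), the turquoise one at (124,127) and the tray at (478,190). Next I'll rectify the nut to get its yaw.

```bash
cat >> h.py <<'E'
def rectify(c,x0,y0,z,half=.045,n=500):
    # top view: image right=+x, up=+y
    g=np.linspace(-half,half,n); X,Y=np.meshgrid(x0+g,y0-g)
    P=np.stack([X.ravel(),Y.ravel(),np.full(X.size,z)],1)
    Rw=rot(c).T; t=-Rw@np.array(c["origin"],float)
    q,_=cv2.projectPoints(P,cv2.Rodrigues(Rw)[0],t,np.array(c["mtx"],float),np.array(c["D"],float))
    q=q.reshape(n,n,2).astype(np.float32)
    return cv2.remap(c["pixels"],q[...,0],q[...,1],cv2.INTER_CUBIC)
E
python3 - <<'E'
from h import *
c=eyes.read_camera("wrist")
a=rectify(c,.453,.056,.092)
h=a.copy(); cv2.circle(h,(250,250),3,(255,0,0),-1)
cv2.imwrite("pics/r1.png",h[:,:,::-1])
d=models.cut_out(c,"tray")[0]; ys,xs=np.where(d["pixels"])
for r in cv2.minAreaRect(np.c_[xs,ys].astype(np.float32)),: 
  P=cv2.boxPoints(r); print([np.round(at_z(c,p,.02),3)[:2] for p in P])
E
```

```text
[array([ 0.445, -0.111]), array([ 0.575, -0.115]), array([ 0.565, -0.254]), array([ 0.427, -0.259])]
```

View pics/r1.png

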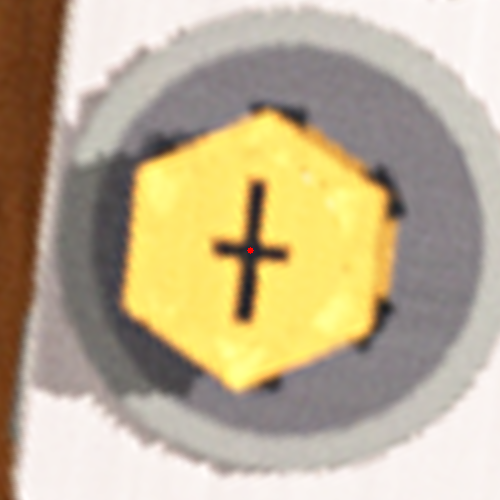

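Call:
{"op": "drive_tool", "data": {"angular": [[0,0,-0.1444],[0,0,-0.1444],[0,0,-0.1444],[0,0,-0.1444],[0,0,-0.1444],[0,0,-0.1444],[0,0,-0.1444],[0,0,-0.1444],[0,0,-0.1444],[0,0,-0.1444],[0,0,-0.1444],[0,0,-0.1444],[0,0,-0.1444],[0,0,-0.1444],[0,0,-0.1444],[0.002,0,0],[0,0,0],[0,0,0],[0,0,0]], "delta_pos": [[0,0,0],[0,0,0],[0,0,0],[0,0,0],[0,0,0],[0,0,0],[0,0,0],[0,0,0],[0,0,0],[0,0,0],[0,0,0],[0,0,0],[0,0,0],[0,0,0],[0,0,0],[0.1,0.7,3],[0,0,3],[0,0,3],[0,0,0]], "gripper": [8.7,8.7,8.7,8.7,8.7,8.7,8.7,8.7,8.7,8.7,8.7,8.7,8.7,8.7,8.7,8.7,8.7,8.7,8.7]}}

```text
time_s: 5.05
tool_pos: [0.45, 0.0547, 0.1566]
tool_rot: [-179.6, -0.4, 143.9]
force: [-0.3, -0.4, -0.1]
grip_width: 0.0869
grasp_force: 0.0
```

Run:
```python
from h import *
o=telemetry.get_obs(); print(o["qpos"],o["tool_pos"],o["tool_rot"],o["force"],o["wrist_torque"])
c=eyes.read_camera("wrist"); 
a=rectify(c,.453,.056,.092); cv2.circle(a,(250,250),3,(255,0,0),-1)
b=cv2.resize(c["pixels"],None,fx=.5,fy=.5); v=np.zeros((500,820,3),np.uint8); v[:,:500]=a; v[:200,500:]=b
cv2.imwrite("pics/r2.png",v[:,:800,::-1])
```

```text
[ 22.78404089  -2.70891346 -31.88369859 111.83414945  -1.50106207
  70.99244236  45.31066324] [0.45002138 0.0547454  0.15656327] [-179.62339705   -0.35830897  143.87850669] [-0.33027385 -0.43861233 -0.14024581] [ 0.12149183 -0.06895145 -0.0446254 ]
```

View pics/r2.png

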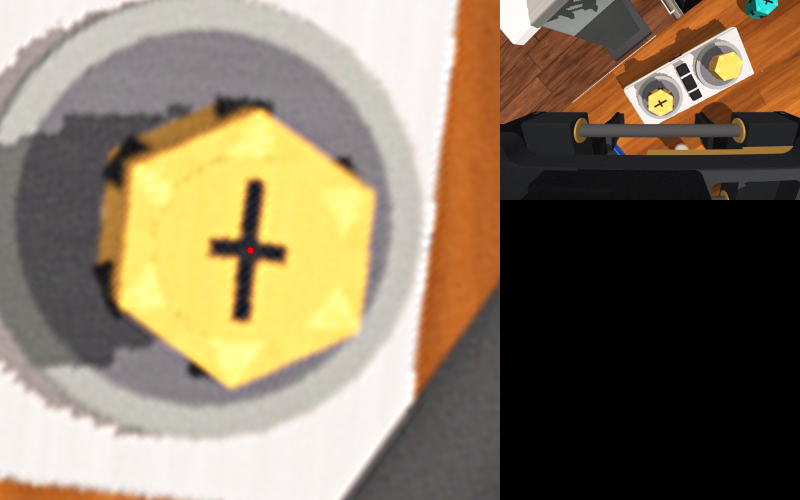

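Call:
{"op": "drive_tool", "data": {"angular": [[-0.006,-0.006,0],[0,0,0],[0,0,0],[0,0,0],[0,0,0],[0,0,0]], "delta_pos": [[-0.1,0.3,2],[0,0,2],[0,0,2],[0,0,1.5],[0,0,0.9],[0,0,0]], "gripper": [8.7,8.7,8.7,8.7,8.7,8.7]}}

```text
time_s: 5.7
tool_pos: [0.4564, 0.0571, 0.0765]
tool_rot: [179.8, 0.3, 143.9]
force: [-0.3, 0.6, -0.2]
grip_width: 0.0868
grasp_force: 0.0
```

Run:
```python
from h import *
o=telemetry.get_obs(); print(o["qpos"],o["tool_pos"],o["tool_rot"],o["force"],o["wrist_torque"])
```

```text
[ 21.91759156   2.52205417 -32.7960579  117.18526204   1.67416399
  60.31019026  42.21495913] [0.45638272 0.05713467 0.07654024] [179.77210825   0.33398274 143.88717241] [-0.28022095  0.62215124 -0.23801455] [ 0.02334333 -0.15386251  0.0061151 ]
```

Call:
{"op": "drive_tool", "data": {"angular": [[0,0,0],[0,0,0],[0,0,0]], "delta_pos": [[0,0,0],[0,0,0],[0,0,0]], "gripper": [8.7,8.7,8.7]}}

```text
time_s: 6.0
tool_pos: [0.4568, 0.0573, 0.0771]
tool_rot: [179.7, 0.4, 143.9]
force: [0.3, 0.8, -0.1]
grip_width: 0.0872
grasp_force: 0.0
```

Call:
{"op": "drive_tool", "data": {"angular": [[0.005,0.007,0],[0,0,0],[0,0,0]], "delta_pos": [[0.3,-0.3,0.5],[0,0,0],[0,0,0]], "gripper": [8.7,8.7,8.7]}}

```text
time_s: 6.3
tool_pos: [0.4517, 0.0566, 0.071]
tool_rot: [-179.9, -0.1, 143.9]
force: [-1.2, -0.7, -0.1]
grip_width: 0.0869
grasp_force: 0.0
```

Call:
{"op": "drive_tool", "data": {"angular": [[0,0,0],[0,0,0],[0,0,0],[0,0,0],[0,0,0],[0,0,0],[0,0,0],[0,0,0],[0,0,0],[0,0,0]], "delta_pos": [[0,0,0],[0,0,0],[0,0,0],[0,0,0],[0,0,0],[0,0,0],[0,0,0],[0,0,0],[0,0,0],[0,0,0]], "gripper": [6,4.8,4.2,4.2,4.2,4.2,4.2,4.2,4.2,4.2], "squeeze": 20}}

```text
time_s: 7.3
tool_pos: [0.4519, 0.0566, 0.0712]
tool_rot: [-179.9, -0.1, 143.9]
force: [-0.2, 0.2, -0.7]
grip_width: 0.0419
grasp_force: 0.0
```

Run:
```python
from h import *
o=telemetry.get_obs(); print(o["qpos"],o["tool_pos"],o["tool_rot"],o["force"],o["wrist_torque"],o["grasp_force"])
```

```text
[ 21.9075817    2.77886188 -32.80983627 117.64277809   1.73990902
  60.11563381  42.17291703] [0.45194204 0.0566297  0.07118539] [-1.79937117e+02 -5.43665946e-02  1.43913745e+02] [-0.24054632  0.18646526 -0.71916199] [ 0.02787307 -0.1517662   0.03963437] 0.0
```

Call:
{"op": "drive_tool", "data": {"angular": [[0,0,0],[0,0,0],[0,0,0],[0,0,0],[0,0,0]], "delta_pos": [[0,0,0],[0,0,0],[0,0,0],[0,0,0],[0,0,0]], "gripper": [4.1,4.0,3.9,3.9,3.9]}}

```text
time_s: 7.8
tool_pos: [0.452, 0.0566, 0.0712]
tool_rot: [-179.9, -0.1, 143.9]
force: [-0.6, -0.0, 0.7]
grip_width: 0.0391
grasp_force: 0.0
```

Run:
```python
from h import *
c=eyes.read_camera("wrist"); save(c,"w3")
c=eyes.read_camera("side"); cv2.imwrite("pics/s3.png",cv2.resize(c["pixels"][130:260,190:360],None,fx=4,fy=4,interpolation=cv2.INTER_CUBIC)[:,:,::-1])
```

```text
(no output)
```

View pics/s3.png

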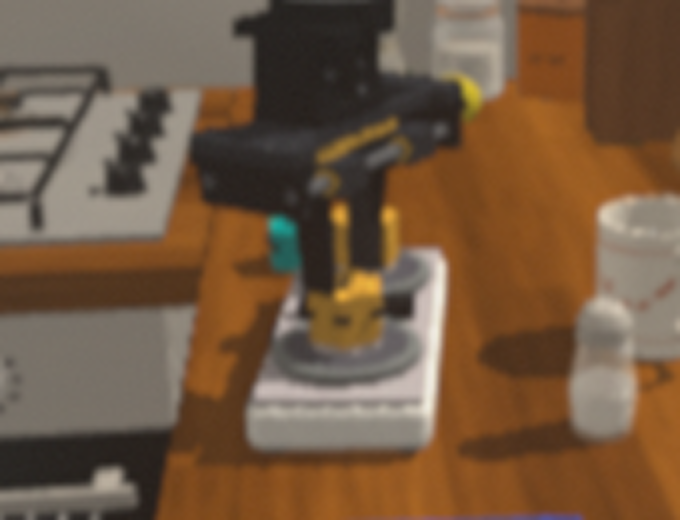

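The side view shows the nut standing in front of, or below, the fingers at crop (345,315). The fingers haven't gripped it, so I'll project known points to see which estimate is off.

Run:
```python
from h import *
def pr(c,P):
    Rw=rot(c).T; t=-Rw@np.array(c["origin"],float)
    return cv2.projectPoints(np.array(P,float),cv2.Rodrigues(Rw)[0],t,np.array(c["mtx"],float),np.array(c["D"],float))[0][:,0]
c=eyes.read_camera("side")
o=telemetry.get_obs();T=o["tool_pos"]; M=R.from_euler('xyz',o["tool_rot"],degrees=True).as_matrix()
L={"tipL":T+M@[0,.02,.014],"tipR":T+M@[0,-.02,.014],"bodybot":T+M@[0,0,-.056],"nut top":[.4525,.056,.093],"nutbot":[.4525,.056,.057]}
for k,p in L.items():
    q=pr(c,[p])[0]; print(k,np.round(p,3),np.round((q-[190,130])*4))
# top of nut measured crop (345,285), bottom (345,350)
for px,z in(((345,290),.093),((345,340),.057)): print(at_z(c,np.array(px)/4+[190,130],z))
c=eyes.read_camera("wrist")
for t in("marked_nut","plain_nut_center"):
  for d in models.search_frame(c,t)[:3]: print(t,d["p"],np.round(d["centre"]),at_z(c,d["centre"],.085))
print(c["origin"],c["orientation"])
c=eyes.read_camera("scene")
for d in models.search_frame(c,"marked_nut")[:3]: print(d["p"],np.round(d["centre"]),at_z(c,d["centre"],.075))
q=c["pixels"][170:270,290:420]; b=cv2.resize(q,None,fx=6,fy=6,interpolation=cv2.INTER_CUBIC)
for k,p in L.items(): cv2.circle(b,tuple(int(v) for v in (pr(c,[p])[0]-[290,170])*6),4,(255,0,0) if 'nut' in k else (0,255,0),-1)
cv2.imwrite("pics/sc4.png",b[:,:,::-1])
```

```text
tipL [0.464 0.073 0.057] [357. 317.]
tipR [0.44  0.041 0.057] [321. 338.]
bodybot [0.452 0.057 0.127] [335. 224.]
nut top [0.452 0.056 0.093] [338. 275.]
nutbot [0.452 0.056 0.057] [340. 328.]
[0.45621973 0.03065808 0.093     ]
[0.45503151 0.03645474 0.057     ]
marked_nut 0.69 [577.   3.] [0.42514432 0.25225304 0.085     ]
marked_nut 0.68 [316. 226.] [0.44484404 0.06126642 0.085     ]
plain_nut_center 0.61 [508. 133.] [0.46522699 0.1868075  0.085     ]
[0.39653243 0.09832312 0.25363594] [ 1.65436944e+02 -1.40297730e-02  5.39841612e+01]
0.86 [365. 213.] [0.44635485 0.06349508 0.075     ]
0.62 [323. 298.] [0.38420143 0.39584736 0.075     ]
```

View pics/sc4.png

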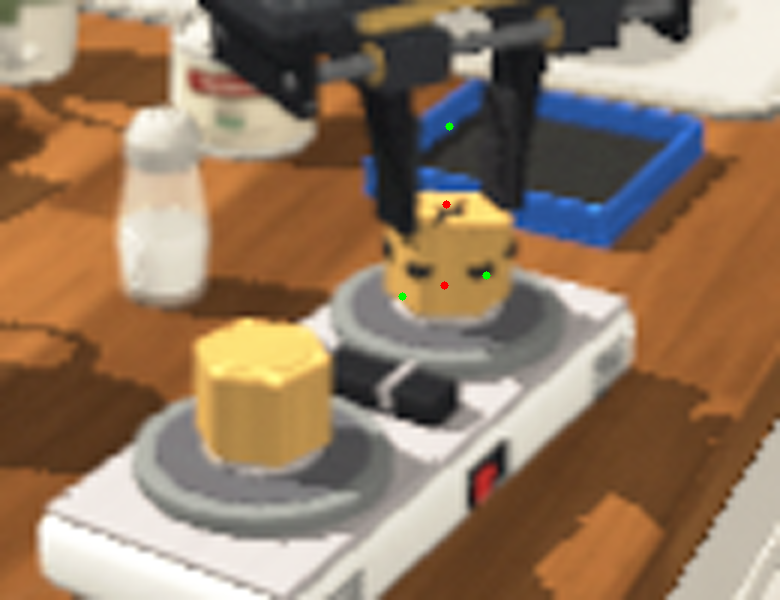

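View pics/w3.png

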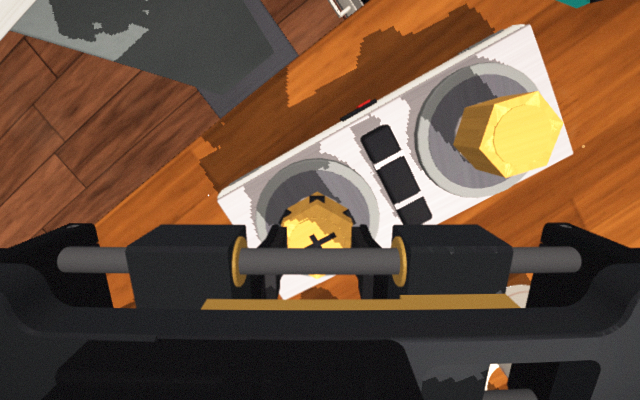

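Run:
```python
from h import *
c=eyes.read_camera("wrist")
o=telemetry.get_obs();print(o["tool_pos"],o["qpos"],o["grip_width"],o["grasp_force"],o["effort"])
a=at_z(c,(320,241),.093);b=at_z(c,(517,132),.095);print(a,b,np.hypot(*(a-b)[:2]))
# sharpener right edge corners at top z=.04 : (528,25),(573,153): 112mm ; disc
a=at_z(c,(528,25),.04);b=at_z(c,(573,153),.04);print(a,b,np.hypot(*(a-b)[:2]))
a=at_z(c,(418,140),.049);b=at_z(c,(522,128),.049);print(a,b)
```

```text
[0.45194863 0.05664461 0.07118106] [ 21.90708034   2.78017575 -32.81068213 117.6421793    1.73985577
  60.11483714  42.17409441] 0.03891108414539043 0.0 [-3.12197326e-04 -2.62548441e+01 -7.01074507e-01 -2.75809658e+01
 -1.60443038e-02  8.71268380e-02  5.72837939e-05]
[0.45196888 0.05893992 0.093     ] [0.46343322 0.18610178 0.095     ] 0.12767759800447775
[0.42568736 0.25687197 0.04      ] [0.52706139 0.24639283 0.04      ] 0.10191421708304818
[0.44578196 0.14993366 0.049     ] [0.48244709 0.21586933 0.049     ]
```

The scene view shows the fingertips reaching only the upper part of the nut (tips at crop (400,235) and (510,205)). Telemetry predicted rows 297 and 275, so the fingers sit higher than reported. The wrist view agrees, with the nut between the fingers at (320,241). I'll open the fingers and difference the images to triangulate the tips.

Run:
```python
from h import *
for n in("scene","side","wrist"): save(eyes.read_camera(n),n+"_a")
```

Call:
{"op": "drive_tool", "data": {"angular": [[0,0,0],[0,0,0],[0,0,0],[0,0,0],[0,0,0],[0,0,0]], "delta_pos": [[0,0,0],[0,0,0],[0,0,0],[0,0,0],[0,0,0],[0,0,0]], "gripper": [8.7,8.7,8.7,8.7,8.7,8.7]}}

```text
time_s: 9.0
tool_pos: [0.452, 0.0567, 0.0712]
tool_rot: [-179.9, -0.1, 143.9]
force: [-0.1, 0.6, -0.7]
grip_width: 0.0791
grasp_force: 0.0
```

Run:
```python
from h import *
def pr(c,P):
    Rw=rot(c).T; t=-Rw@np.array(c["origin"],float)
    return cv2.projectPoints(np.array(P,float),cv2.Rodrigues(Rw)[0],t,np.array(c["mtx"],float),np.array(c["D"],float))[0][:,0]
o=telemetry.get_obs();T=o["tool_pos"]; M=R.from_euler('xyz',o["tool_rot"],degrees=True).as_matrix(); print(T,o["tool_rot"],o["grip_width"])
V=[]
for n in("scene","side","wrist"):
    c=eyes.read_camera(n); save(c,n+"_b")
    a=cv2.imread(f"pics/{n}_a.png")[:,:,::-1].astype(int); b=c["pixels"].astype(int)
    d=(np.abs(a-b).sum(2)>60)
    dark_b=d&(b.sum(2)<150)&(a.sum(2)>b.sum(2)+60); 
    k,l,s,ce=cv2.connectedComponentsWithStats(dark_b.astype(np.uint8))
    print(n,[(s[i].tolist()) for i in range(1,k) if s[i,4]>15])
    for y in(.0435,.055,-.0435,-.055):
        for z in (.014,-.056): print(y,z,np.round(pr(c,[T+M@[0,y,z]])[0]))
    x,yb=(340,165) if n=="scene" else (230,150)
    if n!="wrist": V.append(cv2.resize(c["pixels"][yb:yb+75,x:x+100],(800,600),interpolation=cv2.INTER_CUBIC)[:,:,::-1][::2,::2].copy())
v=np.hstack(V); print(v.shape); cv2.imwrite("pics/v9.png",v)
```

```text
[0.45196445 0.05665384 0.07120405] [-1.79939062e+02 -5.19938385e-02  1.43919362e+02] 0.07912851044406485
scene [[376, 166, 8, 4, 24], [393, 170, 7, 7, 34], [343, 177, 11, 34, 207], [379, 176, 9, 27, 109]]
0.0435 0.014 [349. 221.]
0.0435 -0.056 [349. 195.]
0.055 0.014 [344. 223.]
0.055 -0.056 [344. 196.]
-0.0435 0.014 [379. 214.]
-0.0435 -0.056 [380. 188.]
-0.055 0.014 [383. 213.]
-0.055 -0.056 [384. 187.]
side [[285, 159, 5, 6, 19], [285, 170, 6, 24, 91], [258, 183, 10, 24, 128]]
0.0435 0.014 [284. 206.]
0.0435 -0.056 [283. 181.]
0.055 0.014 [287. 205.]
0.055 -0.056 [286. 180.]
-0.0435 0.014 [265. 218.]
-0.0435 -0.056 [263. 191.]
-0.055 0.014 [262. 220.]
-0.055 -0.056 [260. 193.]
wrist [[57, 224, 103, 84, 3499], [479, 224, 103, 69, 3165], [234, 227, 17, 21, 204], [388, 228, 17, 20, 209], [187, 275, 42, 35, 747], [232, 274, 8, 12, 51], [397, 274, 10, 12, 67], [407, 275, 72, 24, 716], [437, 365, 36, 17, 489], [483, 364, 54, 36, 1036]]
0.0435 0.014 [376. 223.]
0.0435 -0.056 [404. 271.]
0.055 0.014 [392. 223.]
0.055 -0.056 [427. 270.]
-0.0435 0.014 [258. 223.]
-0.0435 -0.056 [229. 270.]
-0.055 0.014 [242. 223.]
-0.055 -0.056 [206. 270.]
(300, 800, 3)
```

View pics/v9.png

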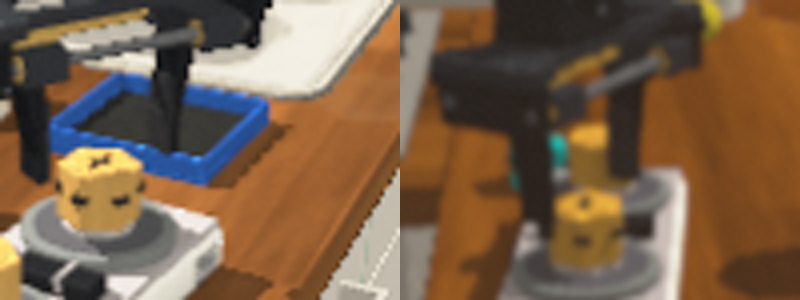

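Both outside cameras now show open fingers ending well above where telemetry puts them: scene tip rows 211 and 203 against a predicted 222 and 213, side tip rows 194 and 207 against 205 and 219. I'll triangulate them.

Run:
```python
from h import *
cs={n:eyes.read_camera(n) for n in("scene","side")}
def ray(c,px):
    u=cv2.undistortPoints(np.array([[px]],float),np.array(c["mtx"],float),np.array(c["D"],float))[0,0]
    d=rot(c)@np.array([u[0],u[1],1.]); return np.array(c["origin"],float),d/np.linalg.norm(d)
def tri(a,b):
    A=0;B=0
    for o,d in(ray(cs["scene"],a),ray(cs["side"],b)):
        P=np.eye(3)-np.outer(d,d); A=A+P; B=B+P@o
    x=np.linalg.solve(A,B); return np.round(x,4)
print("tipL",tri((349.5,210.5),(287.5,193.5)),"tipR",tri((382,203),(264,206.5)))
# nut top cross & plain for check of calibration
print("nut top",tri((340+100/4*1.0,165+160/4),(230+(585-400)/4,150+205/4)))
o=telemetry.get_obs(); print(o["qpos"],o["tool_pos"],o["tool_rot"],o["grip_width"])
```

```text
tipL [0.4815 0.0915 0.0892] tipR [0.4239 0.019  0.0876]
nut top [0.4552 0.0493 0.0882]
[ 21.9074382    2.77936128 -32.80975858 117.64158231   1.73757864
  60.11400228  42.17407481] [0.45196187 0.05664877 0.07119114] [-1.79940431e+02 -5.44360215e-02  1.43913777e+02] 0.08652448264776838
```

Call:
{"op": "drive_tool", "data": {"angular": [[0,0,0],[0,0,0],[0,0,0],[0,0,0]], "delta_pos": [[0,0,0.4],[0,0,0.3],[0,0,0],[0,0,0]], "gripper": [8.7,8.7,8.7,8.7]}}

```text
time_s: 9.65
tool_pos: [0.4518, 0.0567, 0.064]
tool_rot: [-179.9, -0.1, 143.9]
force: [0.5, -0.0, 0.5]
grip_width: 0.0866
grasp_force: 0.0
```

Call:
{"op": "drive_tool", "data": {"angular": [[0,0,0],[0,0,0],[0,0,0],[0,0,0]], "delta_pos": [[0,0,0.2],[0,0,0.2],[0,0,0.1],[0,0,0]], "gripper": [8.7,8.7,8.7,8.7]}}

```text
time_s: 10.05
tool_pos: [0.4517, 0.0566, 0.059]
tool_rot: [-179.9, -0.1, 143.9]
force: [-0.2, -0.4, -1.2]
grip_width: 0.0866
grasp_force: 0.0
```

Run:
```python
from h import *
for n in("scene","side"):
    c=eyes.read_camera(n); save(c,n+"_c")
    a=cv2.imread(f"pics/{n}_a.png")[:,:,::-1].astype(int); b=c["pixels"].astype(int)
    d=(np.abs(a-b).sum(2)>60)&(b.sum(2)<150)
    k,l,s,ce=cv2.connectedComponentsWithStats(d.astype(np.uint8))
    print(n,[(s[i].tolist()) for i in range(1,k) if s[i,4]>15])
o=telemetry.get_obs(); print(o["tool_pos"],o["force"])
```

```text
scene [[373, 1, 19, 13, 98], [582, 34, 15, 6, 22], [352, 58, 12, 7, 39], [365, 60, 10, 5, 16], [357, 127, 26, 7, 88], [350, 137, 5, 7, 27], [355, 159, 9, 7, 43], [349, 163, 35, 13, 125], [391, 165, 17, 18, 163], [341, 166, 13, 5, 21], [377, 171, 7, 7, 29], [326, 181, 29, 35, 292], [379, 181, 11, 26, 131]]
side [[48, 0, 6, 28, 30], [163, 0, 23, 15, 39], [50, 31, 7, 12, 23], [258, 124, 28, 5, 103], [284, 137, 5, 7, 23], [269, 160, 18, 9, 57], [257, 163, 12, 4, 33], [282, 164, 10, 8, 33], [285, 174, 7, 24, 117], [241, 181, 27, 31, 252]]
[0.45192995 0.05666278 0.05916303] [ 0.41368439 -0.22497144 -0.01601203]
```

Call:
{"op": "drive_tool", "data": {"angular": [[0,0,0],[0,0,0],[0,0,0],[0,0,0],[0,0,0],[0,0,0],[0,0,0]], "delta_pos": [[0,0,0.3],[0,0,0.3],[0,0,0.3],[0,0,0.3],[0,0,0.2],[0,0,0],[0,0,0]], "gripper": [8.7,8.7,8.7,8.7,8.7,8.7,8.7]}}

```text
time_s: 10.85
tool_pos: [0.4519, 0.0567, 0.0452]
tool_rot: [-179.9, -0.1, 143.9]
force: [0.6, -0.3, -0.0]
grip_width: 0.0869
grasp_force: 0.0
```

Call:
{"op": "drive_tool", "data": {"angular": [[0,0,0],[0,0,0],[0,0,0],[0,0,0],[0,0,0],[0,0,0],[0,0,0],[0,0,0],[0,0,0],[0,0,0]], "delta_pos": [[0,0,0],[0,0,0],[0,0,0],[0,0,0],[0,0,0],[0,0,0],[0,0,0],[0,0,0],[0,0,0],[0,0,0]], "gripper": [6,5,4.6,4.2,4.2,4.2,4.2,4.2,4.2,4.2], "squeeze": 20}}

```text
time_s: 11.85
tool_pos: [0.4514, 0.056, 0.0451]
tool_rot: [-179.9, -0.1, 143.9]
force: [-2.2, -3.0, 2.2]
grip_width: 0.0437
grasp_force: 20.0
```

Run:
```python
from h import *
o=telemetry.get_obs(); print(o["qpos"],o["tool_pos"],o["tool_rot"],o["force"],o["wrist_torque"],o["grasp_force"])
```

```text
[ 21.50530196   4.96144033 -32.83605548 119.07671967   3.25074437
  56.94184176  40.88124833] [0.45143656 0.05602026 0.04505453] [-1.79866659e+02 -7.36867281e-02  1.43895581e+02] [-2.19689927 -2.97625079  2.17549007] [-0.7274      0.44706152 -0.06969844] 19.99828677275218
```

Call:
{"op": "drive_tool", "data": {"angular": [[0,0,0.1],[0,0,0.1],[0,0,0.1],[0,0,0]], "delta_pos": [[0,0,-0.035],[0,0,-0.035],[0,0,-0.035],[0,0,0]], "gripper": [4.2,4.2,4.2,4.2]}}

```text
time_s: 12.25
tool_pos: [0.4528, 0.0575, 0.0463]
tool_rot: [179.9, -0.0, 126.7]
force: [1.8, -0.7, -1.9]
grip_width: 0.0435
grasp_force: 20.0
```

Call:
{"op": "drive_tool", "data": {"angular": [[0,0,0.1],[0,0,0.1],[0,0,0.1],[0,0,0.1],[0,0,0.1],[0,0,0],[0,0,0]], "delta_pos": [[0,0,-0.035],[0,0,-0.035],[0,0,-0.035],[0,0,-0.035],[0,0,-0.035],[0,0,0],[0,0,0]], "gripper": [4.2,4.2,4.2,4.2,4.2,4.2,4.2]}}

```text
time_s: 12.95
tool_pos: [0.4528, 0.0573, 0.0481]
tool_rot: [180.0, -0.0, 98.3]
force: [4.2, 1.5, -3.8]
grip_width: 0.0438
grasp_force: 20.0
```

Call:
{"op": "drive_tool", "data": {"angular": [[0,0,0],[0,0,0],[0,0,0]], "delta_pos": [[0,0,-0.1],[0,0,0],[0,0,0]], "gripper": [4.2,4.2,4.2]}}

```text
time_s: 13.25
tool_pos: [0.4527, 0.0572, 0.0484]
tool_rot: [180.0, -0.1, 98.2]
force: [5.8, 1.4, -10.9]
grip_width: 0.0441
grasp_force: 20.0
```

Call:
{"op": "drive_tool", "data": {"angular": [[0,0,0],[0,0,0],[0,0,0]], "delta_pos": [[0,0,-0.1],[0,0,0],[0,0,0]], "gripper": [4.2,4.2,4.2]}}

```text
time_s: 13.55
tool_pos: [0.4526, 0.0572, 0.0486]
tool_rot: [180.0, -0.1, 98.2]
force: [8.5, 1.8, -17.3]
grip_width: 0.0438
grasp_force: 20.0
```

Call:
{"op": "drive_tool", "data": {"angular": [[0,0,0],[0,0,0.1],[0,0,0.1],[0,0,0],[0,0,0],[0,0,0],[0,0,0]], "delta_pos": [[0,0.04,0.2],[0,0,-0.035],[0,0,-0.035],[0,0,0],[0,0,-0.1],[0,0,0],[0,0,0]], "gripper": [4.2,4.2,4.2,4.2,4.2,4.2,4.2]}}

```text
time_s: 14.25
tool_pos: [0.4517, 0.0566, 0.0491]
tool_rot: [-179.8, 0.0, 86.7]
force: [1.2, 0.4, -9.1]
grip_width: 0.0439
grasp_force: 20.0
```

Still held at 1.0 rad.

Call:
{"op": "drive_tool", "data": {"angular": [[0,0,0],[0,0,0.1],[0,0,0.1],[0,0,0],[0,0,0],[0,0,0],[0,0,0]], "delta_pos": [[0,0,0.1],[0,0,-0.035],[0,0,-0.035],[0,0,0],[0,0,-0.1],[0,0,0],[0,0,0]], "gripper": [4.2,4.2,4.2,4.2,4.2,4.2,4.2]}}

```text
time_s: 14.95
tool_pos: [0.4523, 0.0568, 0.0499]
tool_rot: [-179.9, 0.0, 75.2]
force: [3.1, 1.5, -13.4]
grip_width: 0.0443
grasp_force: 20.0
```

Call:
{"op": "drive_tool", "data": {"angular": [[0,0,0],[0,0,0.1],[0,0,0.1],[0,0,0],[0,0,0],[0,0,0],[0,0,0]], "delta_pos": [[0,0,0.14],[0,0,-0.035],[0,0,-0.035],[0,0,0],[0,0,-0.1],[0,0,0],[0,0,0]], "gripper": [4.2,4.2,4.2,4.2,4.2,4.2,4.2]}}

```text
time_s: 15.65
tool_pos: [0.4526, 0.0567, 0.0505]
tool_rot: [-180.0, 0.0, 63.8]
force: [3.8, 0.7, -10.8]
grip_width: 0.0439
grasp_force: 20.0
```

Still held at 1.4 rad.

Call:
{"op": "drive_tool", "data": {"angular": [[0,0,0],[0,0,0.1],[0,0,0.1],[0,0,0],[0,0,0],[0,0,0],[0,0,0]], "delta_pos": [[0,0,0.1],[0,0,-0.035],[0,0,-0.035],[0,0,0],[0,0,-0.1],[0,0,0],[0,0,0]], "gripper": [4.2,4.2,4.2,4.2,4.2,4.2,4.2]}}

```text
time_s: 16.35
tool_pos: [0.4529, 0.0566, 0.0512]
tool_rot: [-180.0, 0.0, 52.4]
force: [5.8, -0.6, -10.5]
grip_width: 0.044
grasp_force: 20.0
```

Call:
{"op": "drive_tool", "data": {"angular": [[0,0,0],[0,0,0.1],[0,0,0.1],[0,0,0],[0,0,0],[0,0,0],[0,0,0]], "delta_pos": [[0.03,0.04,0.1],[0,0,-0.035],[0,0,-0.035],[0,0,0],[0,0,-0.1],[0,0,0],[0,0,0]], "gripper": [4.2,4.2,4.2,4.2,4.2,4.2,4.2]}}

```text
time_s: 17.05
tool_pos: [0.4532, 0.0565, 0.0518]
tool_rot: [-180.0, 0.0, 40.9]
force: [5.7, -1.1, -9.8]
grip_width: 0.0441
grasp_force: 20.0
```

Still held at 1.8 rad.

Call:
{"op": "drive_tool", "data": {"angular": [[0,0,0],[0,0,0.1],[0,0,0.1],[0,0,0],[0,0,0],[0,0,0],[0,0,0]], "delta_pos": [[0,0,0.1],[0,0,-0.035],[0,0,-0.035],[0,0,0],[0,0,-0.1],[0,0,0],[0,0,0]], "gripper": [4.2,4.2,4.2,4.2,4.2,4.2,4.2]}}

```text
time_s: 17.75
tool_pos: [0.4536, 0.0563, 0.053]
tool_rot: [180.0, 0.0, 29.5]
force: [4.9, -2.2, -4.7]
grip_width: 0.0437
grasp_force: 20.0
```

Call:
{"op": "drive_tool", "data": {"angular": [[0,0,0],[0,0,0],[0,0,0]], "delta_pos": [[0,0,-0.1],[0,0,0],[0,0,0]], "gripper": [4.2,4.2,4.2]}}

```text
time_s: 18.05
tool_pos: [0.4537, 0.0563, 0.0536]
tool_rot: [180.0, -0.0, 29.5]
force: [6.4, -1.7, -8.8]
grip_width: 0.0436
grasp_force: 20.0
```

Call:
{"op": "drive_tool", "data": {"angular": [[0,0,0],[0,0,0],[0,0,0]], "delta_pos": [[0,0,-0.1],[0,0,0],[0,0,0]], "gripper": [4.2,4.2,4.2]}}

```text
time_s: 18.35
tool_pos: [0.4536, 0.0562, 0.0539]
tool_rot: [180.0, -0.0, 29.5]
force: [9.4, -1.8, -14.6]
grip_width: 0.0439
grasp_force: 20.0
```

Call:
{"op": "drive_tool", "data": {"angular": [[0,0,0],[0,0,0.1],[0,0,0.05],[0,0,0],[0,0,0],[0,0,0],[0,0,0]], "delta_pos": [[0.05,0.02,0.25],[0,0,-0.035],[0,0,-0.018],[0,0,0],[0,0,-0.1],[0,0,0],[0,0,0]], "gripper": [4.2,4.2,4.2,4.2,4.2,4.2,4.2]}}

```text
time_s: 19.05
tool_pos: [0.4535, 0.0564, 0.0539]
tool_rot: [180.0, 0.1, 20.8]
force: [2.9, -3.8, -0.5]
grip_width: 0.0438
grasp_force: 20.0
```

Call:
{"op": "drive_tool", "data": {"angular": [[0,0,0],[0,0,0],[0,0,0]], "delta_pos": [[0,0,-0.1],[0,0,0],[0,0,0]], "gripper": [4.2,4.2,4.2]}}

```text
time_s: 19.35
tool_pos: [0.4535, 0.0564, 0.0547]
tool_rot: [180.0, 0.1, 20.8]
force: [4.0, -3.7, -2.4]
grip_width: 0.0439
grasp_force: 20.0
```

Call:
{"op": "drive_tool", "data": {"angular": [[0,0,0],[0,0,0],[0,0,0]], "delta_pos": [[0,0,-0.1],[0,0,0],[0,0,0]], "gripper": [4.2,4.2,4.2]}}

```text
time_s: 19.65
tool_pos: [0.4534, 0.0564, 0.0557]
tool_rot: [180.0, 0.1, 20.8]
force: [4.8, -3.3, -2.6]
grip_width: 0.0443
grasp_force: 20.0
```

Call:
{"op": "drive_tool", "data": {"angular": [[0,0,0],[0,0,0],[0,0,0]], "delta_pos": [[0,0,-0.1],[0,0,0],[0,0,0]], "gripper": [4.2,4.2,4.2]}}

```text
time_s: 19.95
tool_pos: [0.4532, 0.0563, 0.0566]
tool_rot: [180.0, 0.1, 20.8]
force: [3.4, -3.7, -2.2]
grip_width: 0.044
grasp_force: 20.0
```

Free: 1 mm per step at a constant ~2.4 N. Lifting straight up.

Call:
{"op": "drive_tool", "data": {"angular": [[0,0,0],[0,0,0],[0,0,0],[0,0,0],[0,0,0]], "delta_pos": [[0,0,-0.2],[0,0,-0.2],[0,0,-0.2],[0,0,-0.2],[0,0,0]], "gripper": [4.2,4.2,4.2,4.2,4.2]}}

```text
time_s: 20.45
tool_pos: [0.453, 0.0578, 0.0651]
tool_rot: [-179.9, 0.1, 20.8]
force: [-0.6, -0.2, -1.5]
grip_width: 0.0439
grasp_force: 20.0
```

Call:
{"op": "drive_tool", "data": {"angular": [[0,0,0],[0,0,0],[0,0,0],[0,0,0],[0,0,0],[0,0,0],[0,0,0],[0,0,0],[0,0,0]], "delta_pos": [[0,0,-0.3],[0,0,-0.4],[0,0,-0.5],[0,0,-0.5],[0,0,-1.5],[0,0,-1.5],[0,0,-1.5],[0,0,0],[0,0,0]], "gripper": [4.2,4.2,4.2,4.2,4.2,4.2,4.2,4.2,4.2], "squeeze": 25}}

```text
time_s: 21.35
tool_pos: [0.4536, 0.0567, 0.1269]
tool_rot: [180.0, 0.1, 20.7]
force: [0.2, -1.2, -1.1]
grip_width: 0.0438
grasp_force: 25.0
```

Run:
```python
from h import *
o=telemetry.get_obs(); print(o["qpos"],o["tool_pos"],o["tool_rot"],o["force"])
cs={n:eyes.read_camera(n) for n in("scene","side")}
def ray(c,px):
    u=cv2.undistortPoints(np.array([[px]],float),np.array(c["mtx"],float),np.array(c["D"],float))[0,0]
    d=rot(c)@np.array([u[0],u[1],1.]); return np.array(c["origin"],float),d/np.linalg.norm(d)
for n,c in cs.items():
    save(c,n+"_d")
    for d in models.search_frame(c,"marked_nut_center")[:3]: print(n,d["p"],d["centre"])
```

```text
[ 16.67760545  -1.10156132 -26.65969962 114.09961093  -0.51881519
  66.93676687 -79.04768386] [0.45355099 0.05673408 0.12689073] [1.79992929e+02 5.33076847e-02 2.07264791e+01] [ 0.24276573 -1.15390653 -1.13792719]
scene 0.77 [319.0, 300.2]
scene 0.65 [369.0, 180.7]
scene 0.65 [316.5, 205.6]
side 0.54 [263.3, 190.7]
side 0.53 [269.2, 178.5]
```

Run:
```python
from h import *
def ray(c,px):
    u=cv2.undistortPoints(np.array([[px]],float),np.array(c["mtx"],float),np.array(c["D"],float))[0,0]
    d=rot(c)@np.array([u[0],u[1],1.]); return np.array(c["origin"],float),d/np.linalg.norm(d)
cs={n:eyes.read_camera(n) for n in("scene","side","wrist")}
px={}
for n,x0,y0,x1,y1 in(("scene",350,160,390,215),("side",250,140,300,215)):
    hsv=cv2.cvtColor(cs[n]["pixels"],cv2.COLOR_RGB2HSV); m=((hsv[...,0]>14)&(hsv[...,0]<30)&(hsv[...,1]>110)&(hsv[...,2]>90)).astype(np.uint8)
    k,l,s,ce=cv2.connectedComponentsWithStats(m[y0:y1,x0:x1]); print(n,[(s[i].tolist(),(ce[i]+[x0,y0]).round(1)) for i in range(1,k) if s[i,4]>25])
A=B=0
for n,p in(("scene",(369,180.7)),("side",(269.2,178.5))):
    o,d=ray(cs[n],p); P=np.eye(3)-np.outer(d,d); A=A+P;B=B+P@o
print(np.linalg.solve(A,B))
# tray centre from scene, side and wrist masks: centroid of mask
for n,c in cs.items():
  for d in models.cut_out(c,"tray")[:1]:
    ys,xs=np.where(d["pixels"]); h=cv2.convexHull(np.c_[xs,ys].astype(np.int32)); P=cv2.approxPolyDP(h,6,True)[:,0]
    print(n,d["p"],[np.round(at_z(c,p,.02)[:2],3).tolist() for p in P])
```

```text
scene [([4, 12, 23, 20, 225], array([366.3, 182.2]))]
side [([12, 26, 29, 32, 446], array([276.3, 183. ]))]
[0.4435893  0.04839743 0.15087293]
scene 0.55 [[0.437, -0.243], [0.429, -0.089], [0.558, -0.101], [0.536, -0.261]]
side 0.77 [[0.564, -0.281], [0.442, -0.277], [0.447, -0.128], [0.571, -0.135]]
wrist 0.56 [[0.564, -0.252], [0.523, -0.253], [0.441, -0.21], [0.481, -0.111], [0.568, -0.114]]
```

Call:
{"op": "drive_tool", "data": {"angular": [[0,0,0],[0,0,0],[0,0,0],[0,0,0],[0,0,0],[0,0,0],[0,0,0],[0,0,0],[0,0,0],[0,0,0],[0,0,0],[0,0,0]], "delta_pos": [[-0.4,2.4,0],[-0.4,2.4,0],[-0.4,2.4,0],[-0.4,2.4,0],[-0.4,2.4,0],[-0.4,2.4,0],[-0.4,2.4,0],[-0.4,2.4,0],[-0.4,2.4,0],[-0.2,2.4,0],[0,0,0],[0,0,0]], "gripper": [4.2,4.2,4.2,4.2,4.2,4.2,4.2,4.2,4.2,4.2,4.2,4.2]}}

```text
time_s: 23.05
tool_pos: [0.5027, -0.1812, 0.1264]
tool_rot: [-179.9, 0.1, 20.7]
force: [-0.2, 1.3, -0.3]
grip_width: 0.0439
grasp_force: 25.0
```

Run:
```python
from h import *
o=telemetry.get_obs(); print(o["qpos"],o["tool_pos"],o["tool_rot"],o["force"])
c=eyes.read_camera("wrist"); save(c,"w5")
a=rectify(c,.503,-.182,.02,half=.12,n=480)
cv2.circle(a,(240,240),3,(255,0,0),-1)
v=np.hstack([a,cv2.resize(c["pixels"],(320,200))[:200] if 0 else np.vstack([cv2.resize(c["pixels"],(320,200)),cv2.resize(eyes.read_camera("side")["pixels"][130:330,170:410],(320,267)),np.zeros((13,320,3),np.uint8)])])
cv2.imwrite("pics/v10.png",v[:,:,::-1])
hsv=cv2.cvtColor(a,cv2.COLOR_RGB2HSV); m=((hsv[...,0]>100)&(hsv[...,0]<125)&(hsv[...,1]>150)&(hsv[...,2]>60)).astype(np.uint8)
ys,xs=np.where(m); print(xs.min(),xs.max(),ys.min(),ys.max()); r=cv2.minAreaRect(np.c_[xs,ys].astype(np.float32)); print(r)
```

```text
[ 29.64869552   8.08102457 -13.71186383 104.72127531   2.06987336
  67.56222645 -54.06404658] [ 0.5026802  -0.18121882  0.12644868] [-1.79928796e+02  1.01420129e-01  2.06625524e+01] [-0.19664324  1.27084051 -0.31749286]
120 378 118 387
((243.18252563476562, 252.01028442382812), (257.6759033203125, 257.1977844238281), 3.224522590637207)
```

View pics/v10.png

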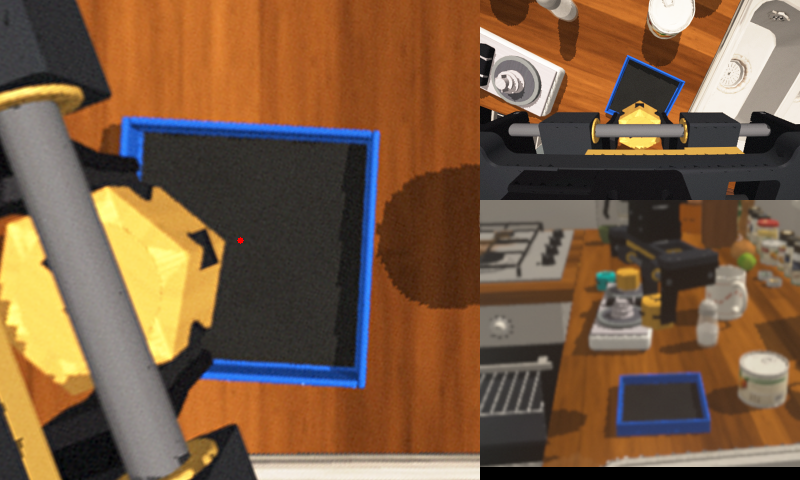

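The rectified view shows the tray's outer corners at (122,118), (380,131) and (363,387), so its centre is at (0.504, -0.188). It measures 129 mm across, as it should. The nut is held mark up at about (110,290). I'll lower it with a force guard.

Call:
{"op": "drive_tool", "data": {"angular": [[0,0,0],[0,0,0],[0,0,0],[0,0,0],[0,0,0],[0,0,0],[0,0,0]], "delta_pos": [[-0.1,0.7,1.6],[0,0,2],[0,0,2],[0,0,1.5],[0,0,1],[0,0,0],[0,0,0]], "gripper": [4.2,4.2,4.2,4.2,4.2,4.2,4.2]}}

```text
time_s: 23.85
tool_pos: [0.5047, -0.1879, 0.0463]
tool_rot: [180.0, 0.1, 20.8]
force: [0.0, 0.1, -0.8]
grip_width: 0.0435
grasp_force: 25.0
```

Run:
```python
from h import *
def ray(c,px):
    u=cv2.undistortPoints(np.array([[px]],float),np.array(c["mtx"],float),np.array(c["D"],float))[0,0]
    d=rot(c)@np.array([u[0],u[1],1.]); return np.array(c["origin"],float),d/np.linalg.norm(d)
o=telemetry.get_obs(); print(o["tool_pos"],o["tool_rot"],o["force"])
A=B=0
for n in("scene","side"):
    c=eyes.read_camera(n); Rw=rot(c).T;t=-Rw@np.array(c["origin"],float)
    e=cv2.projectPoints(np.array([[.504,-.188,.065]]),cv2.Rodrigues(Rw)[0],t,np.array(c["mtx"],float),np.array(c["D"],float))[0].ravel()
    x0,y0=int(e[0])-35,int(e[1])-35
    hsv=cv2.cvtColor(c["pixels"],cv2.COLOR_RGB2HSV); m=((hsv[...,0]>14)&(hsv[...,0]<30)&(hsv[...,1]>110)&(hsv[...,2]>90)).astype(np.uint8)
    k,l,s,ce=cv2.connectedComponentsWithStats(m[y0:y0+70,x0:x0+70]); i=1+np.argmax(s[1:,4]); p=s[i,:2]+s[i,2:4]/2+[x0,y0]
    print(n,e,s[i],p); O,d=ray(c,p); P=np.eye(3)-np.outer(d,d); A=A+P;B=B+P@O
print(np.linalg.solve(A,B))
```

```text
[ 0.50473154 -0.18791446  0.04627366] [1.79992704e+02 5.35666677e-02 2.07542570e+01] [ 0.03572159  0.14323712 -0.77574362]
scene [379.86061467 178.75406412] [ 28  26  17  16 130] [380.5 177. ]
side [304.30536059 255.96364787] [ 23  18  24  29 368] [304.  252.5]
[ 0.50274189 -0.18691149  0.0716455 ]
```

Call:
{"op": "drive_tool", "data": {"angular": [[0,0,0],[0,0,0],[0,0,0],[0,0,0],[0,0,0],[0,0,0],[0,0,0]], "delta_pos": [[0,0,1],[0,0,1],[0,0,1],[0,0,0.6],[0,0,0.3],[0,0,0],[0,0,0]], "gripper": [4.2,4.2,4.2,4.2,4.2,4.2,4.2]}}

```text
time_s: 24.65
tool_pos: [0.5045, -0.1881, 0.007]
tool_rot: [-180.0, 0.1, 20.7]
force: [0.2, -0.3, -0.9]
grip_width: 0.0436
grasp_force: 25.0
```

Call:
{"op": "drive_tool", "data": {"angular": [[0,0,0],[0,0,0],[0,0,0],[0,0,0]], "delta_pos": [[0,0,0.2],[0,0,0.2],[0,0,0],[0,0,0]], "gripper": [4.2,4.2,4.2,4.2]}}

```text
time_s: 25.05
tool_pos: [0.5043, -0.1881, 0.0029]
tool_rot: [-180.0, 0.1, 20.7]
force: [0.4, 0.1, -1.5]
grip_width: 0.0437
grasp_force: 25.0
```

Call:
{"op": "drive_tool", "data": {"angular": [[0,0,0],[0,0,0],[0,0,0],[0,0,0]], "delta_pos": [[0,0,0.2],[0,0,0.2],[0,0,0.2],[0,0,0]], "gripper": [4.2,4.2,4.2,4.2]}}

```text
time_s: 25.45
tool_pos: [0.5039, -0.1879, -0.0036]
tool_rot: [-180.0, 0.1, 20.7]
force: [0.5, 0.4, -0.9]
grip_width: 0.0439
grasp_force: 25.0
```

Call:
{"op": "drive_tool", "data": {"angular": [[0,0,0],[0,0,0],[0,0,0]], "delta_pos": [[0,0,0.2],[0,0,0],[0,0,0]], "gripper": [4.2,4.2,4.2]}}

```text
time_s: 25.75
tool_pos: [0.5042, -0.1881, -0.0052]
tool_rot: [-180.0, 0.1, 20.7]
force: [-0.2, 0.4, -1.3]
grip_width: 0.0434
grasp_force: 25.0
```

Call:
{"op": "drive_tool", "data": {"angular": [[0,0,0],[0,0,0],[0,0,0]], "delta_pos": [[0,0,0.2],[0,0,0],[0,0,0]], "gripper": [4.2,4.2,4.2]}}

```text
time_s: 26.05
tool_pos: [0.5046, -0.1882, -0.0062]
tool_rot: [180.0, 0.1, 20.7]
force: [-1.2, 0.4, 5.1]
grip_width: 0.0436
grasp_force: 25.0
```

Call:
{"op": "drive_tool", "data": {"angular": [[0,0,0],[0,0,0],[0,0,0]], "delta_pos": [[0,0,0.15],[0,0,0],[0,0,0]], "gripper": [4.2,4.2,4.2]}}

```text
time_s: 26.35
tool_pos: [0.5046, -0.1882, -0.0063]
tool_rot: [180.0, 0.1, 20.7]
force: [-5.3, 1.0, 15.0]
grip_width: 0.0435
grasp_force: 25.0
```

Contact at the expected height. I'll ease back 1 mm, release gradually, then lift away.

Call:
{"op": "drive_tool", "data": {"angular": [[0,0,0],[0,0,0],[0,0,0],[0,0,0],[0,0,0],[0,0,0],[0,0,0],[0,0,0]], "delta_pos": [[0,0,-0.15],[0,0,0],[0,0,0],[0,0,0],[0,0,0],[0,0,0],[0,0,0],[0,0,0]], "gripper": [4.2,4.2,4.5,4.8,5.2,5.6,5.6,5.6]}}

```text
time_s: 27.15
tool_pos: [0.5042, -0.188, -0.0073]
tool_rot: [-180.0, 0.1, 20.7]
force: [-0.4, 0.6, 0.3]
grip_width: 0.0556
grasp_force: 0.0
```

Call:
{"op": "drive_tool", "data": {"angular": [[0,0,0],[0,0,0],[0,0,0],[0,0,0],[0,0,0],[0,0,0],[0,0,0],[0,0,0],[0,0,0]], "delta_pos": [[0,0,-0.5],[0,0,-1],[0,0,-2],[0,0,-3],[0,0,-4],[0,0,-4],[0,0,-4],[0,0,0],[0,0,0]], "gripper": [5.6,5.6,5.6,5.6,5.6,5.6,5.6,5.6,5.6]}}

```text
time_s: 28.05
tool_pos: [0.5053, -0.1883, 0.1797]
tool_rot: [179.9, -0.1, 20.7]
force: [-0.3, -0.2, -0.4]
grip_width: 0.0558
grasp_force: 0.0
```

Run:
```python
from h import *
o=telemetry.get_obs(); print(o["tool_pos"],o["force"],o["grip_width"])
for n in("scene","side","wrist"):
    c=eyes.read_camera(n)
    for d in models.search_frame(c,"marked_nut")[:4]: print(n,round(d["p"],2),np.round(d["centre"]),np.round(at_z(c,d["centre"],.025),3))
    for t,z in(("plain_nut_center",.075),("salt_shaker",.045),("red_mug",.05),("fruit_tin",.03)):
        for d in models.search_frame(c,t)[:1]: print("  ",t,round(d["p"],2),np.round(at_z(c,d["centre"],z),3))
```

```text
[ 0.50525309 -0.18826429  0.17973109] [-0.27908717 -0.15070307 -0.37631293] 0.05584957640453481
scene 0.69 [325. 301.] [0.408 0.345 0.025]
scene 0.49 [381. 192.] [ 0.497 -0.182  0.025]
   plain_nut_center 0.75 [0.456 0.212 0.075]
   salt_shaker 0.73 [0.602 0.026 0.045]
   red_mug 0.79 [0.671 0.149 0.05 ]
   fruit_tin 0.63 [ 0.669 -0.199  0.03 ]
side 0.96 [305. 278.] [ 0.503 -0.205  0.025]
side 0.55 [264. 191.] [0.421 0.306 0.025]
   salt_shaker 0.58 [ 0.605 -0.009  0.045]
   red_mug 0.69 [0.692 0.17  0.05 ]
   fruit_tin 0.86 [ 0.664 -0.179  0.03 ]
wrist 0.94 [320. 190.] [ 0.498 -0.19   0.025]
   salt_shaker 0.87 [0.608 0.007 0.045]
   red_mug 0.66 [ 0.507 -0.183  0.05 ]
```

```bash
python3 -c "
from cell import env
print(env.sign_off())"
```

```text
the job is handed in; nothing more can be done
None
```

The marked nut came free after about 2.15 rad of clockwise turning and was set down mark up near the middle of the blue tray. The job is handed in; no verdict came back. The plain nut and the things around were never touched.

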